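# Set up a door-handle spindle in the cutting jig

## Robot

A 6-joint arm with a two-finger parallel gripper is mounted at the origin on a cart in front of the work surface, level with it; the furniture and walls round the work are solid. World frame = base frame: x ahead of the robot, y to its left, z up, the work surface at z = 0. Lengths are in m, angles in rad, forces in N, time in s.
With the tool pointing down it reaches from about 0.3 to 0.875 m from the base axis. Payload 6.4 kg.
Tool frame: the origin (TCP) lies on the centre line of the jaws, within the pads' length; the fingertips stand 25 mm ahead of it and the grasp point (between the pads) lies 6 mm ahead of it (ctrl.tip_reach is the distance from the TCP to the fingertips, in m); z points along the fingers, y is the line along which they close (so a half turn about z gives the same grasp; the last joint's range is limited). The gripper opens to 85 mm and grips with 20 to 120 N. Pads are 22 mm wide; open, the fingers measure 114 mm over their backs; the gripper's body (76 mm by 85 mm) begins 54 mm behind the grasp point. The pads swing forward as they close: fully open they stand 13 mm farther back than shut.
Start: joints at [1.117, 0.181, 1.607, -0, 1.354, -0.206], TCP at [0.141, 0.557, 0.256] pointing down, gripper open.
Joint ranges: [-2.99, 2.99], [-0.89, 2.07], [0.3, 2.58], [-1.14, 4.28], [0, 2.63], [-3.12, 3.12]. Speed limits (rad/s): [2.57, 2.57, 3.01, 3.14, 3.14, 3.14].

## Interface

Orientations are given as a unit quaternion [w, x, y, z].
In Python, from bench import ctrl gives the robot as it stands.
- The arm moves only by the tool servo_tool, never from a script. Its argument "motion" is a list that holds one entry, the list of rows, each a list of 5 numbers: the shift along the tool's x, y, z in cm, then the turn about the tool's z in degrees, then the closure, from -1 (fully open) to 1 (shut). In form: [[[dx, dy, dz, twist, claw], ...]]. A call has 1 to 5 rows; each row is the pose to reach, as a shift and turn from the pose commanded when the call began, along the tool's axes at that moment; what a row does not reach only later rows make up. A row lasts 1/10 s, in which the tool goes at most 50 mm and 8.59 degrees, less where a joint would pass 70% of its speed; a pose out of reach is approached as far as the arm can. A call with a gripper value outside its range is refused whole. The fingers move at their own pace and stop on an object; the grip force is fixed at half the most. Time passes only in rows, so rows that repeat a pose let the fingers close. It gives the time, the measured TCP pose, the force, the opening and the grip force at its end, in the units of the state.
- ctrl.get_obs(): the state, without advancing time (a new reading comes with each control period).
- ctrl.camera(name): name is "side" or "top" or "wrist"; returns a dict with "pixels" (384x512x3 uint8, red, green, blue), "depth" (384x512 float32, m along the optical axis (not along the pixel's ray), 0 where there is no reading), "fx", "fy", "cx", "cy" (pixels), "R" (3x3) and "t" (3): a world point X has camera coordinates R X + t; the wrist camera has in their place "hand_eye" (4x4, takes a point from camera to tool coordinates, whose origin is the TCP and whose axes are the flange's). Camera axes: x right, y down, z forward; pixel columns grow to the right and rows downward; lengths in m; the calibration is good to about 2 mm. A picture is of the moment at which its call begins: read the wrist's pose just before it.
- ctrl.hand_in(): hands the job in; it is judged then, once.
The state is a dict: "time_s": time; "q": joint angles; "dq": joint speeds; "joint_efforts": joint torques, N m; "eef_pos": TCP position; "eef_rot": TCP orientation; "wrist_force": force on the tool from outside, world axes, zero at the start; "torque": the same for the moment, N m; "opening": opening from 0.0 (shut) to 1.0 (fully open); "grasp_force": force on a finger pad.
Only numpy, scipy, OpenCV 4.12 (cv2) and the standard library are available. Lean on these libraries where they do the work, as an engineer would, in place of code of your own. Each camera call takes 0.05 s, during which the arm holds its last target. There are 200 camera calls.

## Task

Get the square door spindle ready to be sawn to length: push the sliding length stop along its rail until its spring pin clicks into the middle one of the three notches, then push the long spindle by its outer end along the track, through the saw guide, until it rests against the stop. Finally press the clamp lever all the way down so that the spindle is held. Only push and press, without excessive force: do not grip or lift the spindle, the stop or the pin's knob, and leave the other things round the jig where they lie.

Things in the scene. Friction and masses are not known exactly. Their poses are not given: they have to be found in the camera images.
- jig: Spindle cutting jig fixed to the worktop (z = 0), over a thin mat (3 mm): grey base plate 120 (x) x 280 (y) x 12 mm. Origin: centre of its underside, z up. Its y axis runs along rail and track, from the stop's end (-y) to the saw guide (+y); x points across, away from the robot at yaw 0. 'jig (x, y, z)' means this frame, in mm. A dark four-cheek saw guide stands at y 68 to 92, to z = 48.
- middle_notch (a point): Centre of the middle notch in the top of the steel rail, jig (27, -30, 27). The rail is 22 mm wide and runs along x = 27 from y = -135 to 30, its top at z = 27; an end plate to z = 34 at y = -139 to -134. Three notches, 9 mm wide, cross its top at y = -60 (outer), -30 (middle) and 0 (inner, next to the saw guide). Axes as the jig's.
- track_floor (a point): Point on the floor of the dark steel bar track under the clamp, jig (-20, 54, 22). The track runs along x = -20 from y = -102 to 140, its floor at z = 22; two fences 10 mm apart, to z = 29, guide the bar from y = 30 to 140. The clamp's bracket is two steel arches over the track at y 42 to 66, to z = 52.
- stop (a joint): The length stop on its rail. Value in m, 0 to 0.10, grows towards the saw guide (jig +y); its centre is at jig y = -90 mm + value. Its spring pin drops into the notches at 0.030, 0.060 (middle) and 0.090. Starts between 0.004 and 0.045, perhaps in the outer notch. Slides with 2 to 3 N, is drawn into a notch over the last 3 mm (the push dips), needs about 15 N to leave it, either way.
- stop_block: The sliding stop itself (aluminium block with its steel finger). Origin: on the worktop level under the block's centre; axes as the jig's.
- stop_pin (a joint): The stop's spring pin with the black knob. Value in m: about 0.0005 while it rides on the rail's top, about 0.0034 when it has dropped into a notch; negative if the knob is lifted.
- stop_back (a point): Middle of the stop block's flat back face (its jig -y side), at z = 42, to be pushed towards jig +y. The aluminium block is 36 (x) x 40 (y) mm, z 16 to 50, and straddles the rail; a black knob, 20 mm wide, stands on it to z = 74. The face spans the block's width; stay above the rail's top (z = 27).
- stop_face (a point): Point on the front (+y) face of the stop's dark steel finger, which reaches from the block's +y end across the bar track (z 23 to 41): on the track's centre line at the bar's middle height (z = 26), where the bar comes to rest. 20 mm ahead (+y) of the stop's centre. Axes as the jig's.
- spindle: The loose bar: a plain steel door spindle, 8 x 8 mm square, 160 mm long, about 80 g, lying in the bar track through clamp bracket and saw guide with its outer end sticking out past the jig. Origin: centre of its underside; its y axis runs along it, towards the outer end.
- spindle_end (a point): Centre of the spindle's inner end face (towards the stop).
- spindle_tail (a point): Centre of the spindle's outer end face (z = 26), overhanging the jig's +y edge over open worktop; pushed towards jig -y. It slides with about 0.5 N.
- clamp (a joint): Cam clamp lever on the bracket, pivot at jig (-20, 54, 44.6), axis along y: a steel arm with a black ball, 19 mm, 62 mm from the pivot. Value in rad: 0 fully open (57 deg up, leaning to the jig's -x side), grows as the ball is pressed down; about 1.00 when level with the cam on the bar (stop at 1.03). Stays where it is left; takes 2 to 6 N at the ball. Starts at 0 to 0.25.
- clamp_knob (a point): Centre of the clamp lever's black ball. With the lever down it is at jig (-82, 54, 52); open at 0 it is at about (-47, 54, 101).
- clamp_lever: The clamp lever with its dark cam disc, 18 mm, over the bar track; the cam bears on the spindle when the lever is down. Origin on the pivot, jig (-20, 54, 44.6).
- file: Bystander: flat file with a wooden handle, 192 mm, behind the jig (+x side). Origin: centre of its underside.
- padlock: Bystander: brass padlock lying flat, 62 mm, on the mat in front of the jig. Origin: centre of its underside.
- cylinder_lock_1: Bystander: euro profile lock cylinder, 71 mm, behind the jig's saw end. Origin: centre of its underside.
- hex_key_1: Bystander: small hexagon key, 62 mm, on the mat in front of the jig. Origin: centre of its underside.
- caliper: Bystander: digital caliper, 200 mm, lying across beyond the rail's end (-y side), about 13 mm high. Origin: centre of its underside.
- cut_spindle: Bystander: a spindle already cut, 8 x 8 x 90 mm, lying on the mat in front of the jig. Origin: centre of its underside.

How it is judged:
On the way, in this order (a step that is already met when the one before it is completed fails the run):
1. the stop's pin has dropped into the middle notch (value of joint stop between 0.058 and 0.062 m and value of joint stop_pin above 0.0015 m), for 0.2 s.
2. the spindle's end stands against the stop, which is still in the middle notch (all of step 1 and y of spindle_end in the frame of stop_face between -0.003 and 0.002 m and z of each of spindle_end, spindle_tail in the frame of jig below 0.03 m), for 0.2 s.
3. the clamp lever is down and its cam bears on the spindle (value of joint clamp above 0.94 rad and contact force between clamp_lever and spindle above 2 N), for 0.2 s.
At the end, for the whole second after the job is handed in: The stop is within 2 mm of the middle notch (value 0.060) with its pin dropped in (over 1.5 mm), the spindle lies flat in the track with its inner end within 2 mm of the stop's face, and the clamp lever is down (over 0.94 rad) with its cam bearing on the spindle with more than 2 N; all at rest (all of step 2 and all of step 3 and linear speed of spindle below 0.01 m/s); the robot touches nothing.
It fails at once if the spindle was lifted out of the track (either end more than 12 mm up) (z of any of spindle_end, spindle_tail in the frame of jig above 0.038 m).
It fails at once if the pin's knob was lifted (value of joint stop_pin below -0.002 m).
It fails at once if the stop or the spindle was gripped or pushed with more than 35 N (contact force between the fingers and spindle above 35 N or contact force between the fingers and stop_block above 35 N).
It fails at once if a bystander was moved by more than 20 mm (distance of any of file, padlock, cylinder_lock_1, hex_key_1, caliper, cut_spindle from where it was at the start of the episode above 0.02 m).
It also fails if it takes over 51 s, if anything falls off the work surface, if the arm or the gripper's body presses on something with over 40 N, if the wrist force passes 120 N, or if a joint passes its speed limit or range.

## Working session

There is one attempt and no reset: what is moved stays moved. The work goes in short steps, Python scripts to look and compute and a tool call to move; the robot and the scene stay as the last step left them, time stands still between calls to the robot, and variables do not carry over. Pictures are saved under pics/ and viewed, at most 10 in all, crops included, and the job is handed in when it is done.

Besides the shell and the picture viewer there is one more tool, called after "Call:" as a command line: name --argument value ..., lists and objects as JSON in quotes. servo_tool: Moves the arm, as the interface text tells. Its arguments: {"type":"object","properties":{"motion":{"type":"array"}},"required":["motion"]}

```bash
mkdir -p pics; cat > h.py <<'E'
import numpy as np, cv2
from bench import ctrl
def snap(n,f):
    c=ctrl.camera(n); cv2.imwrite(f,c["pixels"][:,:,::-1]); np.savez(f+".npz",**c); return c
def world(c):
    v,u=np.mgrid[0:384,0:512]; d=c["depth"]
    P=np.stack([(u-c["cx"])/c["fx"]*d,(v-c["cy"])/c["fy"]*d,d],-1)
    W=(P-c["t"])@c["R"]; W[d==0]=np.nan; return W
E
python3 - <<'E'
from h import *
a=snap("top","pics/t0.png");b=snap("side","pics/s0.png")
im=np.vstack([a["pixels"],b["pixels"]])[:,:,::-1]
cv2.imwrite("pics/both.png",im[:, :])
for c in(a,b):print(-c["R"].T@c["t"],c["R"],c["fx"])
o=ctrl.get_obs();print(o["eef_pos"],o["eef_rot"],o["time_s"])
E
```

```text
[ 0.42886358 -0.0919494   1.11866604] [[ 0.01076297 -0.99993493 -0.00377984]
 [-0.99417529 -0.01029544 -0.10728236]
 [ 0.10723646  0.0049125  -0.99422141]] 415.81442361851276
[0.24051013 0.49478546 0.75132307] [[-0.89614474 -0.44375889  0.00162727]
 [-0.31338868  0.6302651  -0.71031925]
 [ 0.31418487 -0.63705883 -0.70387777]] 365.9535622956695
[0.14078527 0.55702306 0.25549464] [-2.64117492e-04  1.23563612e-01  9.92336338e-01 -7.45464874e-04] 0.1
```

View pics/t0.png

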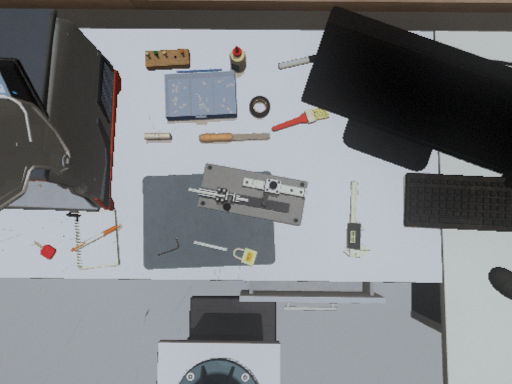

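View pics/s0.png

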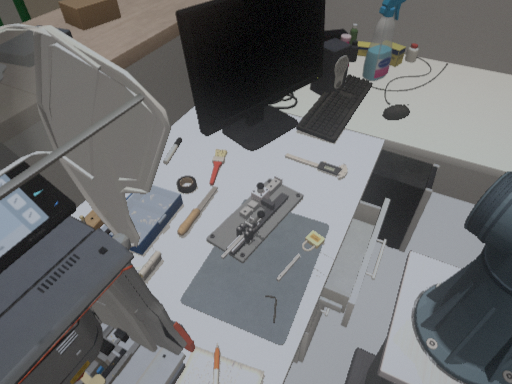

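Top view: the jig is centred at about (253,194), slightly yawed, with the stop block at (273,185), the clamp ball at (226,207) and the spindle tail at (190,191). Side view agrees. Next I'll measure with depth and a fit.

```bash
python3 - <<'E'
from h import *
L=lambda f:dict(np.load(f+".npz"))
ws=[world(L("pics/t0.png")),world(L("pics/s0.png"))]
t=L("pics/t0.png")
print("approx centre",ws[0][194,253],ws[0][185,273],ws[0][207,226],ws[0][191,192], "table",ws[0][150,190],ws[0][200,160])
c0=ws[0][215,280]
for W,n in zip(ws,"ts"):
    P=W.reshape(-1,3); P=P[np.isfinite(P).all(1)]
    m=(abs(P[:,0]-.52)<.25)&(abs(P[:,1]+.15)<.3)
    T=P[m]
    h,e=np.histogram(T[:,2],np.arange(-.006,.09,.002)); print(n,[(round(float(a)*1000),int(b)) for a,b in zip(e,h)])
    # plate+jig: connected region of z>.008 
    im=(W[...,2]>.0075)&(W[...,2]<.12); im=im.astype(np.uint8)
    k,lab,st,ce=cv2.connectedComponentsWithStats(im)
    l=lab[194,253] if n=="t" else lab[215,256]
    Q=W[lab==l]; pl=Q[(Q[:,2]<.0165)]
    r=cv2.minAreaRect(pl[:,:2].astype(np.float32)*1000); print(n,l,len(Q),r,np.median(pl[:,2]))
a=t["pixels"][150:235,175:320,::-1]
b=L("pics/s0.png")["pixels"][165:265,195:320,::-1]
cv2.imwrite("pics/c.png",np.vstack([cv2.resize(x,(600,300 if i else 290),interpolation=cv2.INTER_CUBIC) if 0 else cv2.resize(x,None,fx=f,fy=f,interpolation=cv2.INTER_CUBIC)[:, :500] for i,(x,f) in enumerate([(a,3.45),(b,4.0)])])[:600])
E
```

```text
approx centre [ 0.53848101 -0.08437813  0.00860852] [ 0.55541173 -0.13516467  0.07413006] [ 0.49623232 -0.01961415  0.10722342] [0.54285402 0.0765691  0.02795009] table [ 0.6586982   0.08953058 -0.00094783] [0.52000821 0.16551909 0.00521368]
t [(-6, 925), (-4, 4119), (-2, 8504), (0, 8370), (2, 4629), (4, 1640), (6, 688), (8, 1124), (10, 1933), (12, 1603), (14, 741), (16, 277), (18, 260), (20, 261), (22, 233), (24, 212), (26, 215), (28, 169), (30, 103), (32, 40), (34, 38), (36, 61), (38, 192), (40, 280), (42, 193), (44, 88), (46, 90), (48, 81), (50, 68), (52, 24), (54, 2), (56, 1), (58, 1), (60, 1), (62, 3), (64, 2), (66, 2), (68, 6), (70, 12), (72, 20), (74, 12), (76, 2), (78, 2), (80, 1), (82, 1), (84, 0), (86, 0)]
t 27 4585 ((538.2594604492188, -81.37406921386719), (279.622314453125, 120.22866821289062), 79.99388122558594) 0.011543186472920021
s [(-6, 16), (-4, 62), (-2, 1514), (0, 7036), (2, 7782), (4, 3788), (6, 671), (8, 328), (10, 684), (12, 1670), (14, 1215), (16, 312), (18, 250), (20, 212), (22, 277), (24, 198), (26, 172), (28, 223), (30, 185), (32, 88), (34, 68), (36, 77), (38, 76), (40, 200), (42, 324), (44, 112), (46, 53), (48, 77), (50, 100), (52, 35), (54, 17), (56, 9), (58, 11), (60, 5), (62, 4), (64, 6), (66, 2), (68, 7), (70, 5), (72, 13), (74, 15), (76, 7), (78, 1), (80, 1), (82, 3), (84, 0), (86, 1)]
s 38 3743 ((538.4471435546875, -82.21737670898438), (280.78973388671875, 121.49559783935547), 79.51432800292969) 0.013399449427168557
```

View pics/c.png

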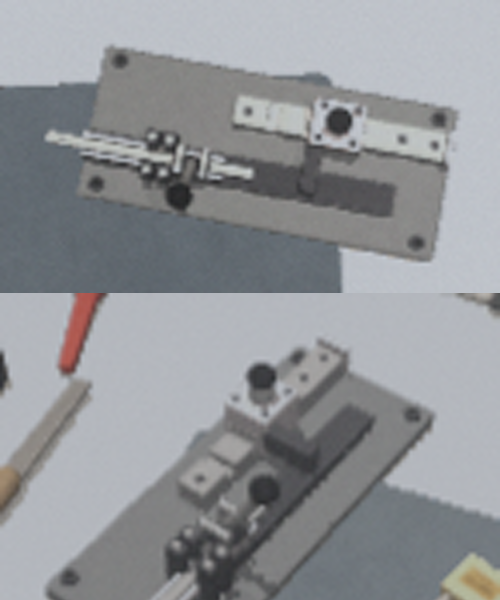

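```bash
cat >> h.py <<'E'
yaw=np.radians(-10.25); C=np.array([.5384,-.0818,0])
RJ=np.array([[np.cos(yaw),-np.sin(yaw),0],[np.sin(yaw),np.cos(yaw),0],[0,0,1]])
def tojig(W): return (W-C)@RJ*1000
def tool(p,dyaw=0): # shift cm in tool axes from current TCP to jig point (mm)
    from scipy.spatial.transform import Rotation as R
    o=ctrl.get_obs(); q=np.array(o["eef_rot"]); M=R.from_quat(q[[1,2,3,0]]).as_matrix()
    ty=M[:2,1]; tw=np.degrees(np.arctan2(-ty[0],ty[1]))-np.degrees(yaw)
    print("TCP jig",tojig(np.array(o["eef_pos"])).round(1),"twist needed",tw.round(2),"F jig",(np.array(o["wrist_force"])@RJ).round(1),"t",o["time_s"],"open",o["opening"])
    for x in np.atleast_2d(p): print(x,"->",(((RJ@(x/1000)+C)-np.array(o["eef_pos"]))@M*100).round(2))
E
python3 - <<'E'
from h import *
for f in("pics/t0.png","pics/s0.png"):
    c=dict(np.load(f+".npz")); J=tojig(world(c)); 
    def s(x0,x1,y0,y1,z0,z1,l):
        m=(J[...,0]>x0)&(J[...,0]<x1)&(J[...,1]>y0)&(J[...,1]<y1)&(J[...,2]>z0)&(J[...,2]<z1)
        Q=J[m]
        if len(Q): print(l,len(Q),"min",Q.min(0).round(1),"max",Q.max(0).round(1),"med",np.median(Q,0).round(1))
    s(0,55,-140,40,60,85,"knob"); s(0,55,-140,40,42,57,"blocktop");s(5,50,-150,50,20,33,"rail")
    s(-40,0,142,260,14,40,"tail"); s(-100,-30,20,90,70,125,"ball")
    s(-40,0,66,95,36,60,"saw guide"); s(-30,-10,-120,10,15,24,"track")
tool([[27,-150,62],[27,-160,90],[-20,200,41]]); print(ctrl.tip_reach)
E
```

```text
knob 48 min [ 18.1 -57.5  66.2] max [ 36.6 -39.1  77.1] med [ 26.8 -48.3  72.7]
blocktop 173 min [  0.1 -68.8  42.2] max [ 45.  -28.6  53.3] med [ 22.8 -47.1  48.3]
rail 388 min [   9.1 -138.3   20.1] max [40.1 30.5 32.9] med [ 26.8 -77.6  26.4]
tail 32 min [-25.2 142.5  26.2] max [-17.1 167.2  32.9] med [-21.3 156.   28.9]
ball 54 min [-60.   44.7  70.5] max [-34.3  61.9 112.4] med [-50.4  53.4 104. ]
saw guide 89 min [-38.7  66.   37.7] max [-2.5 91.3 52.3] med [-22.2  78.   47.1]
track 257 min [ -30.  -115.5   15.1] max [-10.1   8.9  23.9] med [-20.3 -53.   20.7]
knob 44 min [ 19.  -58.   60.5] max [ 36.8 -40.3  77.8] med [ 26.  -47.   73.9]
blocktop 145 min [  1.2 -69.9  42.2] max [ 46.1 -28.7  56.8] med [ 21.2 -41.4  50.3]
rail 324 min [   6.3 -138.3   20.1] max [43.9 30.2 33. ] med [ 25.5 -30.   27.8]
tail 44 min [-24.6 142.8  24.7] max [-15.9 166.7  34.2] med [-22.  154.9  30.9]
ball 68 min [-59.5  45.3  70.2] max [-33.8  62.3 110.5] med [-51.1  55.6 103.1]
saw guide 132 min [-38.5  66.1  36. ] max [-1.9 91.1 52.4] med [-16.7  80.6  47.2]
track 122 min [ -29.9 -119.7   15. ] max [-10.6   8.9  24. ] med [-24.1 -59.2  22.7]
TCP jig [-504.9  557.9  255.5] twist needed -3.95 F jig [0.  0.  0.6] t 0.1 open 0.9981832206565235
[  27 -150   62] -> [-57.95 -66.93  19.43]
[  27 -160   90] -> [-58.01 -67.93  16.63]
[-20 200  41] -> [-50.85 -32.33  21.48]
0.025
```

Call:
servo_tool --motion '[[[0,0,0,-4,1],[-4,-4,0,-4,1],[-8,-8,0,-4,1],[-11,-12,0,-4,1],[-13,-16,0,-4,1]]]'

```text
time_s: 0.6
eef_pos: [0.2266, 0.376, 0.2559]
eef_rot: [0.0, 0.089, 0.996, -0.0]
wrist_force: [2.0, -0.8, 0.3]
opening: 0.142
grasp_force: 0.0
```

Call:
servo_tool --motion '[[[-13,-17,0,0,1],[-13,-17,0,0,1],[-13,-17,0,0,1],[-13,-17,0,0,1],[-13,-17,0,0,1]]]'

```text
time_s: 1.1
eef_pos: [0.3252, 0.1838, 0.2563]
eef_rot: [0.001, 0.091, 0.996, -0.001]
wrist_force: [-1.2, 0.9, 0.0]
opening: 0.0
grasp_force: 0.0
```

Call:
servo_tool --motion '[[[-13,-17,0,0,1],[-13,-17,0,0,1],[-13,-17,0,0,1],[-13,-17,0,0,1],[-13,-17,0,0,1]]]'

```text
time_s: 1.6
eef_pos: [0.4229, -0.0068, 0.2563]
eef_rot: [0.0, 0.091, 0.996, -0.001]
wrist_force: [-0.6, -0.2, 0.1]
opening: 0.0
grasp_force: 0.0
```

```bash
python3 -c "
from h import *
tool([[27,-110,110],[27,-110,64]])"
```

```text
TCP jig [-127.    53.2  256.3] twist needed -0.21 F jig [-0.6 -0.3  0.1] t 1.6 open 0.0002883510408634125
[  27 -110  110] -> [-15.45 -16.25  14.66]
[  27 -110   64] -> [-15.45 -16.25  19.26]
```

Call:
servo_tool --motion '[[[-3.5,-3.7,0,0,1],[-7,-7.4,0,0,1],[-10.5,-11,0,0,1],[-13.5,-14.2,0,0,1],[-15.4,-16.2,0,0,1]]]'

```text
time_s: 2.1
eef_pos: [0.5455, -0.1918, 0.2556]
eef_rot: [-0.0, 0.09, 0.996, 0.0]
wrist_force: [-1.5, -0.1, 0.1]
opening: 0.004
grasp_force: 0.0
```

Call:
servo_tool --motion '[[[0,0,4,0,1],[0,0,8,0,1],[0,0,12,0,1],[0,0,14.6,0,1],[0,0,14.6,0,1]]]'

```text
time_s: 2.6
eef_pos: [0.5412, -0.1871, 0.1055]
eef_rot: [-0.004, 0.089, 0.996, 0.002]
wrist_force: [0.2, -0.6, 0.1]
opening: -0.002
grasp_force: 0.0
```

```bash
python3 - <<'E'
from h import *
tool([[27,-110,64],[27,-86,64]])
c=snap("side","pics/s1.png")
cv2.imwrite("pics/s1c.png",cv2.resize(c["pixels"][120:290,170:350,::-1],None,fx=3.3,fy=3.3))
E
```

```text
TCP jig [  21.5 -103.1  105.5] twist needed 0.07 F jig [ 0.3 -0.6  0.1] t 2.6 open -0.0021181544726062793
[  27 -110   64] -> [-0.58 -0.71  4.14]
[ 27 -86  64] -> [-0.59  1.69  4.15]
```

View pics/s1c.png

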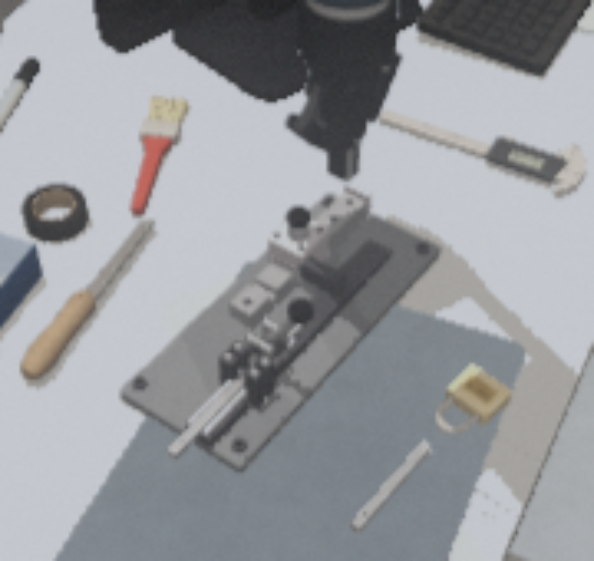

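The shut fingers stand behind the stop, above the rail's end at crop (345,170), and the jig is undisturbed. I'll lower and approach.

Call:
servo_tool --motion '[[[-0.2,-0.4,1.5,0,1],[-0.5,-0.6,3,0,1],[-0.5,-0.6,4.1,0,1],[-0.5,-0.6,4.1,0,1],[-0.5,-0.6,4.1,0,1]]]'

```text
time_s: 3.15
eef_pos: [0.5481, -0.1963, 0.0691]
eef_rot: [-0.0, 0.089, 0.996, 0.0]
wrist_force: [-0.1, -0.1, -1.0]
opening: 0.0
grasp_force: 0.0
```

```bash
python3 -c "
from h import *
tool([[27,-110,64],[27,-86,64]])"
```

```text
TCP jig [  30.  -111.    69.1] twist needed 0.05 F jig [-0.1 -0.1 -1. ] t 3.15 open 0.0004935473163373416
[  27 -110   64] -> [0.3  0.1  0.51]
[ 27 -86  64] -> [0.3  2.5  0.51]
```

Call:
servo_tool --motion '[[[0.3,0,0.6,0,1],[0.3,0.5,0.6,0,1],[0.3,1,0.6,0,1],[0.3,1.5,0.6,0,1],[0.3,1.8,0.6,0,1]]]'

```text
time_s: 3.65
eef_pos: [0.5488, -0.1775, 0.0635]
eef_rot: [0.0, 0.089, 0.996, -0.0]
wrist_force: [-0.3, 0.3, -0.2]
opening: 0.0
grasp_force: 0.0
```

Call:
servo_tool --motion '[[[0,0.2,0,0,1],[0,0.4,0,0,1],[0,0.6,0,0,1],[0,0.8,0,0,1],[0,0.8,0,0,1]]]'

```text
time_s: 4.15
eef_pos: [0.5499, -0.1701, 0.0633]
eef_rot: [-0.0, 0.089, 0.996, 0.0]
wrist_force: [-1.3, 0.1, -0.2]
opening: 0.003
grasp_force: 0.0
```

```bash
python3 -c "
from h import *
tool([[27,-86,64]])"
```

```text
TCP jig [ 27.1 -84.8  63.3] twist needed 0.06 F jig [-1.3 -0.2 -0.2] t 4.15 open 0.0031506251039176937
[ 27 -86  64] -> [ 0.01 -0.12 -0.07]
```

Call:
servo_tool --motion '[[[0,0.15,0,0,1],[0,0.3,0,0,1],[0,0.45,0,0,1],[0,0.6,0,0,1],[0,0.6,0,0,1]]]'

```text
time_s: 4.65
eef_pos: [0.5509, -0.1648, 0.0633]
eef_rot: [0.0, 0.089, 0.996, -0.0]
wrist_force: [-1.1, -2.3, -0.1]
opening: 0.002
grasp_force: 1.2
```

Call:
servo_tool --motion '[[[0,0.15,0,0,1],[0,0.3,0,0,1],[0,0.45,0,0,1],[0,0.6,0,0,1],[0,0.6,0,0,1]]]'

```text
time_s: 5.15
eef_pos: [0.5521, -0.1579, 0.0633]
eef_rot: [0.0, 0.089, 0.996, 0.0]
wrist_force: [0.3, -1.8, 0.4]
opening: -0.003
grasp_force: 0.5
```

```bash
cat >> h.py <<'E'
def knob():
    r=[]
    for n in("top","side"):
        J=tojig(world(ctrl.camera(n)))
        m=(J[...,0]>5)&(J[...,0]<50)&(J[...,1]>-62)&(J[...,1]<30)&(J[...,2]>66)&(J[...,2]<76)
        r.append((m.sum(),J[m].min(0).round(1),J[m].max(0).round(1)))
    print(r)
E
python3 -c "
from h import *
tool([[27,-86,64]]);knob()"
```

```text
TCP jig [ 27.1 -72.4  63.3] twist needed 0.06 F jig [ 0.6 -1.7  0.4] t 5.15 open -0.00258304627768319
[ 27 -86  64] -> [ 0.01 -1.36 -0.07]Traceback (most recent call last):
  File "<string>", line 3, in <module>
    tool([[27,-86,64]]);knob()
                        ~~~~^^
  File "h.py", line 23, in knob
    r.append((m.sum(),J[m].min(0).round(1),J[m].max(0).round(1)))
                      ~~~~~~~~^^^
    return umr_minimum(a, axis, None, out, keepdims, initial, where)
ValueError: zero-size array to reduction operation minimum which has no identity
```

```bash
sed -i 's/("top","side")/("side",)/' h.py; python3 -c "
from h import *
knob()
c=dict(np.load('pics/s0.png.npz'));J=tojig(world(c));m=(J[...,0]>5)&(J[...,0]<50)&(J[...,1]>-62)&(J[...,1]<30)&(J[...,2]>66)&(J[...,2]<76);print(J[m].min(0),J[m].max(0))"
```

```text
[(np.int64(44), array([ 19. , -60.7,  66.7]), array([ 36.2, -28.6,  75.8]))]
[ 18.99244224 -58.01091868  66.12478567] [ 36.82521293 -40.63780808  75.59357389]
```

Call:
servo_tool --motion '[[[0,0.1,0,0,1],[0,0.2,0,0,1],[0,0.3,0,0,1],[0,0.4,0,0,1]]]'

```text
time_s: 5.65
eef_pos: [0.5528, -0.1544, 0.0633]
eef_rot: [-0.0, 0.089, 0.996, 0.0]
wrist_force: [-0.6, -0.8, -0.3]
opening: 0.004
grasp_force: 0.5
```

Call:
servo_tool --motion '[[[0,0.1,0,0,1],[0,0.15,0,0,1]]]'

```text
time_s: 5.85
eef_pos: [0.5531, -0.1526, 0.0633]
eef_rot: [-0.0, 0.089, 0.996, 0.0]
wrist_force: [-0.7, 0.3, -0.5]
opening: 0.003
grasp_force: 0.0
```

```bash
python3 -c "
from h import *
tool([[27,-86,64]]);knob()"
```

```text
TCP jig [ 27.  -67.   63.3] twist needed 0.05 F jig [-0.7  0.1 -0.5] t 5.85 open 0.002559549296933685
[ 27 -86  64] -> [ 0.01 -1.9  -0.07]
[(np.int64(49), array([ 16.4, -61.9,  66.2]), array([ 34.5, -22.8,  75.2]))]
```

Call:
servo_tool --motion '[[[0,0.1,0,0,1],[0,0.1,0,0,1]]]'

```text
time_s: 6.1
eef_pos: [0.5533, -0.1518, 0.0633]
eef_rot: [-0.0, 0.089, 0.996, 0.0]
wrist_force: [0.4, 0.5, -0.3]
opening: -0.001
grasp_force: 0.0
```

```bash
python3 -c "
from h import *
tool([[27,-86,64]]);knob()"
```

```text
TCP jig [ 27.1 -66.3  63.3] twist needed 0.06 F jig [ 0.3  0.5 -0.3] t 6.1 open -0.0011119677929448087
[ 27 -86  64] -> [ 0.01 -1.97 -0.07]
[(np.int64(47), array([ 17.4, -60.6,  66.5]), array([ 36.5, -22. ,  75.8]))]
```

Contact was lost, as the stop was drawn ahead. I'll nudge until light resistance to confirm.

Call:
servo_tool --motion '[[[0,0.1,0,0,1],[0,0.1,0,0,1]]]'

```text
time_s: 6.35
eef_pos: [0.5534, -0.151, 0.0633]
eef_rot: [-0.0, 0.089, 0.996, 0.0]
wrist_force: [-0.8, -0.2, -0.4]
opening: -0.001
grasp_force: 0.0
```

Call:
servo_tool --motion '[[[0,0.05,0,0,1],[0,0.05,0,0,1]]]'

```text
time_s: 6.55
eef_pos: [0.5535, -0.1506, 0.0633]
eef_rot: [-0.0, 0.089, 0.996, 0.0]
wrist_force: [-0.4, 0.3, -0.5]
opening: 0.003
grasp_force: 0.0
```

```bash
python3 -c "
from h import *
tool([[27,-86,64]]);knob()"
```

```text
TCP jig [ 27.1 -65.   63.3] twist needed 0.05 F jig [-0.4  0.3 -0.5] t 6.55 open 0.0025845309923849496
[ 27 -86  64] -> [ 0.01 -2.1  -0.07]
[(np.int64(49), array([ 16.6, -59.8,  66.2]), array([ 35.6, -21.6,  74.6]))]
```

Call:
servo_tool --motion '[[[0,0.08,0,0,1],[0,0.08,0,0,1]]]'

```text
time_s: 6.8
eef_pos: [0.5536, -0.15, 0.0633]
eef_rot: [-0.0, 0.089, 0.996, -0.0]
wrist_force: [-0.3, -1.3, -0.4]
opening: 0.001
grasp_force: 0.4
```

Call:
servo_tool --motion '[[[0,0.06,0,0,1],[0,0.06,0,0,1]]]'

```text
time_s: 7.0
eef_pos: [0.5537, -0.1495, 0.0633]
eef_rot: [0.0, 0.089, 0.996, -0.0]
wrist_force: [-0.4, -2.0, -1.2]
opening: 0.006
grasp_force: 1.1
```

Call:
servo_tool --motion '[[[0,0.06,0,0,1],[0,0.06,0,0,1]]]'

```text
time_s: 7.2
eef_pos: [0.5538, -0.1491, 0.0633]
eef_rot: [-0.0, 0.089, 0.996, -0.0]
wrist_force: [-1.5, -5.3, -0.6]
opening: -0.003
grasp_force: 2.0
```

5 N resistance without motion: the pin is in the notch. I'll back off, lift and go to the tail.

Call:
servo_tool --motion '[[[0,-1,0,0,1],[0,-2,0,0,1],[0,-2,-4,0,1],[0,-2,-8,0,1],[0,-2,-12,0,1]]]'

```text
time_s: 7.7
eef_pos: [0.5498, -0.1688, 0.1844]
eef_rot: [-0.0, 0.089, 0.996, 0.001]
wrist_force: [0.5, -1.4, 0.6]
opening: 0.0
grasp_force: 0.0
```

Call:
servo_tool --motion '[[[0,2,-1,0,1],[1,6,-1,0,1],[2,10,-1,0,1],[3,14,-1,0,1],[4,18,-1,0,1]]]'

```text
time_s: 8.2
eef_pos: [0.5425, 0.0169, 0.1935]
eef_rot: [0.0, 0.089, 0.996, 0.0]
wrist_force: [0.5, 0.4, 0.5]
opening: 0.0
grasp_force: 0.0
```

Call:
servo_tool --motion '[[[0.7,4,0,0,1],[0.7,8,0,0,1],[0.7,11,0,0,1],[0.7,11,0,0,1],[0.7,11,0,0,1]]]'

```text
time_s: 8.7
eef_pos: [0.5553, 0.1255, 0.1932]
eef_rot: [-0.0, 0.088, 0.996, -0.0]
wrist_force: [-0.3, -1.0, 0.1]
opening: -0.001
grasp_force: 0.0
```

```bash
python3 -c "
from h import *
tool([[-20,205,41]])
c=snap('top','pics/t1.png')
cv2.imwrite('pics/t1c.png',cv2.resize(c['pixels'][140:240,130:320,::-1],None,fx=4,fy=4))
J=tojig(world(c));m=(J[...,0]>5)&(J[...,0]<50)&(J[...,1]>-62)&(J[...,1]<30)&(J[...,2]>66)&(J[...,2]<80)
print(J[m].min(0),J[m].max(0),np.median(J[m],0))"
```

```text
TCP jig [-20.2 207.  193.2] twist needed 0.13 F jig [-0.2 -1.   0.1] t 8.7 open -0.0011790207851270118
[-20 205  41] -> [-0.03 -0.19 15.22]
[ 17.75793883 -37.58547925  66.2231121 ] [ 35.93123185 -21.1678214   74.49106015] [ 26.43122429 -29.13692739  69.78026697]
```

View pics/t1c.png

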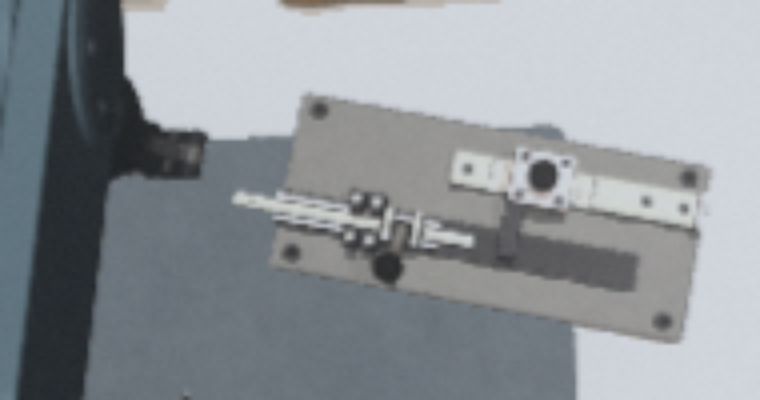

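The picture shows the knob at crop (543,175), jig y about -29, and 3 mm lower than before, so the pin is in the middle notch. Spindle tail is at crop (235,198), and the shut gripper stands beyond it. Lowering.

Call:
servo_tool --motion '[[[0,0,4,0,1],[0,0,8,0,1],[0,0,12,0,1],[0,0,14.5,0,1],[0,0,15.3,0,1]]]'

```text
time_s: 9.25
eef_pos: [0.553, 0.1237, 0.0371]
eef_rot: [-0.003, 0.09, 0.996, -0.0]
wrist_force: [0.4, -0.5, -0.3]
opening: 0.001
grasp_force: 0.0
```

Call:
servo_tool --motion '[[[0,0,0,0,1],[0,-0.5,0,0,1],[0,-1,0,0,1],[0,-1.5,0,0,1],[0,-1.9,0,0,1]]]'

```text
time_s: 9.75
eef_pos: [0.5526, 0.1061, 0.0413]
eef_rot: [0.001, 0.089, 0.996, 0.0]
wrist_force: [0.2, 0.1, 0.4]
opening: -0.002
grasp_force: 0.0
```

```bash
python3 -c "
from h import *
tool([[-20,180,41],[-20,165,41]])"
```

```text
TCP jig [-19.5 187.4  41.3] twist needed 0.04 F jig [0.2 0.2 0.4] t 9.75 open -0.002390182537151767
[-20 180  41] -> [ 0.05 -0.74  0.03]
[-20 165  41] -> [ 0.05 -2.24  0.03]
```

Call:
servo_tool --motion '[[[0,-0.3,0,0,1],[0,-0.6,0,0,1],[0,-0.9,0,0,1],[0,-1.2,0,0,1],[0,-1.5,0,0,1]]]'

```text
time_s: 10.25
eef_pos: [0.5495, 0.0919, 0.0404]
eef_rot: [0.0, 0.089, 0.996, 0.0]
wrist_force: [0.2, 1.3, 0.6]
opening: 0.002
grasp_force: 0.7
```

Call:
servo_tool --motion '[[[0,-0.1,0,0,1],[0,-0.2,0,0,1],[0,-0.3,0,0,1],[0,-0.4,0,0,1]]]'

```text
time_s: 10.65
eef_pos: [0.5487, 0.088, 0.0403]
eef_rot: [0.0, 0.089, 0.996, 0.0]
wrist_force: [-0.1, 0.7, 1.4]
opening: 0.004
grasp_force: 0.8
```

Call:
servo_tool --motion '[[[0,-0.1,0,0,1],[0,-0.15,0,0,1]]]'

```text
time_s: 10.85
eef_pos: [0.5484, 0.0865, 0.0403]
eef_rot: [-0.0, 0.089, 0.996, 0.0]
wrist_force: [1.0, 2.0, 2.7]
opening: -0.002
grasp_force: 0.8
```

```bash
python3 -c "
from h import *
tool([[-20,165,41]])"
```

```text
TCP jig [-20.1 167.4  40.3] twist needed 0.05 F jig [0.6 2.2 2.7] t 10.85 open -0.0016589137802175437
[-20 165  41] -> [-0.01 -0.24 -0.07]
```

Call:
servo_tool --motion '[[[0,-0.1,0,0,1],[0,-0.1,0,0,1]]]'

```text
time_s: 11.05
eef_pos: [0.5482, 0.0854, 0.0403]
eef_rot: [-0.0, 0.089, 0.996, -0.0]
wrist_force: [-0.3, 1.6, 1.3]
opening: 0.001
grasp_force: 0.5
```

Call:
servo_tool --motion '[[[0,-0.1,0,0,1],[0,-0.1,0,0,1]]]'

```text
time_s: 11.25
eef_pos: [0.548, 0.0845, 0.0403]
eef_rot: [-0.0, 0.089, 0.996, -0.0]
wrist_force: [-0.0, 1.3, 1.3]
opening: -0.004
grasp_force: 0.4
```

```bash
python3 -c "
from h import *
tool([[-20,165,41]])
c=snap('side','pics/s2.png')
cv2.imwrite('pics/s2c.png',cv2.resize(c['pixels'][170:260,205:305,::-1],None,fx=6,fy=6,interpolation=cv2.INTER_CUBIC))"
```

```text
TCP jig [-20.2 165.3  40.3] twist needed 0.05 F jig [-0.3  1.3  1.3] t 11.25 open -0.003544346783845752
[-20 165  41] -> [-0.02 -0.03 -0.07]
```

View pics/s2c.png

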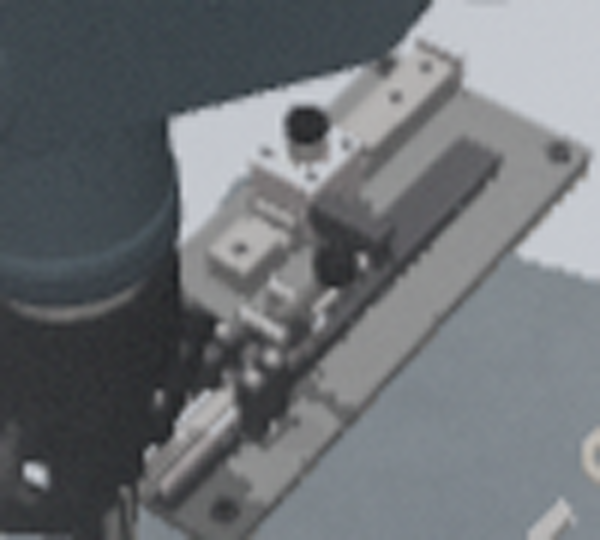

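The spindle is inside and close to the stop finger, at crop (365,260), but the force is still low. Continuing in 1 mm steps.

Call:
servo_tool --motion '[[[0,-0.1,0,0,1],[0,-0.1,0,0,1]]]'

```text
time_s: 11.5
eef_pos: [0.5478, 0.0835, 0.0402]
eef_rot: [-0.0, 0.089, 0.996, -0.0]
wrist_force: [0.3, 0.9, 0.3]
opening: -0.001
grasp_force: 0.3
```

Call:
servo_tool --motion '[[[0,-0.05,0,0,1],[0,-0.05,0,0,1]]]'

```text
time_s: 11.7
eef_pos: [0.5477, 0.083, 0.0402]
eef_rot: [-0.0, 0.089, 0.996, -0.0]
wrist_force: [0.0, 0.8, -0.0]
opening: 0.003
grasp_force: 0.3
```

```bash
python3 -c "
from h import *
tool([[-20,165,41]])"
```

```text
TCP jig [-20.2 163.8  40.2] twist needed 0.05 F jig [-0.1  0.8 -0. ] t 11.7 open 0.002992195430608043
[-20 165  41] -> [-0.02  0.12 -0.08]
```

Call:
servo_tool --motion '[[[0,-0.1,0,0,1],[0,-0.1,0,0,1]]]'

```text
time_s: 11.9
eef_pos: [0.5475, 0.082, 0.0402]
eef_rot: [-0.0, 0.089, 0.996, -0.0]
wrist_force: [0.4, 0.4, 0.7]
opening: -0.001
grasp_force: 0.2
```

Call:
servo_tool --motion '[[[0,-0.07,0,0,1],[0,-0.07,0,0,1]]]'

```text
time_s: 12.1
eef_pos: [0.5474, 0.0815, 0.0403]
eef_rot: [-0.0, 0.089, 0.996, 0.0]
wrist_force: [-0.9, 1.2, -0.3]
opening: 0.005
grasp_force: 0.7
```

Call:
servo_tool --motion '[[[0,-0.07,0,0,1],[0,-0.07,0,0,1]]]'

```text
time_s: 12.3
eef_pos: [0.5473, 0.081, 0.0403]
eef_rot: [0.0, 0.089, 0.996, 0.0]
wrist_force: [0.6, 3.0, -0.7]
opening: 0.0
grasp_force: 1.6
```

Call:
servo_tool --motion '[[[0,-0.07,0,0,1],[0,-0.07,0,0,1]]]'

```text
time_s: 12.5
eef_pos: [0.5473, 0.0805, 0.0403]
eef_rot: [0.0, 0.089, 0.996, 0.0]
wrist_force: [-0.1, 5.4, 0.1]
opening: 0.002
grasp_force: 2.5
```

```bash
python3 -c "
from h import *
tool([[-20,165,41]]);knob()"
```

```text
TCP jig [-20.1 161.3  40.3] twist needed 0.05 F jig [-1.1  5.3  0.1] t 12.5 open 0.001848686490530834
[-20 165  41] -> [-0.01  0.37 -0.07]
[(np.int64(35), array([ 18.4, -40.9,  66.6]), array([ 37.9, -20.7,  74.4]))]
```

The spindle is seated: 5 N, and the stop has not moved. Retreat, lift and go over the clamp ball.

Call:
servo_tool --motion '[[[0,0,0,0,1],[0,1,0,0,1],[0,2.5,-1,0,1],[0,2.5,-5.5,0,1],[0,2.5,-10,0,1]]]'

```text
time_s: 13.05
eef_pos: [0.5506, 0.1058, 0.1409]
eef_rot: [-0.002, 0.088, 0.996, -0.0]
wrist_force: [0.9, 0.0, 0.9]
opening: -0.001
grasp_force: 0.0
```

Call:
servo_tool --motion '[[[0,0,-4,0,1],[1,-4,-4.5,0,1],[2,-8.5,-4.5,0,1],[3,-13,-4.5,0,1],[3,-13.3,-4.5,0,1]]]'

```text
time_s: 13.55
eef_pos: [0.4975, -0.024, 0.1863]
eef_rot: [0.0, 0.091, 0.996, -0.001]
wrist_force: [-0.3, 1.0, -0.3]
opening: 0.002
grasp_force: 0.0
```

```bash
python3 -c "
from h import *
tool([[-50,54,140],[-52.4,54,132.4]])
J=tojig(world(ctrl.camera('side')))
m=(J[...,0]>-100)&(J[...,0]<-33)&(J[...,1]>30)&(J[...,1]<80)&(J[...,2]>80)&(J[...,2]<118);Q=J[m];print(m.sum(),Q.min(0),Q.max(0))
m=(abs(J[...,0]+20)<7)&(J[...,1]>142)&(J[...,1]<200)&(J[...,2]>18)&(J[...,2]<40);Q=J[m];print(m.sum(),Q.max(0) if len(Q) else '')
"
```

```text
TCP jig [-50.6  49.6 186.3] twist needed -0.15 F jig [-0.4  1.  -0.3] t 13.55 open 0.0018998987672498551
[-50.  54. 140.] -> [-0.05  0.45  4.63]
[-52.4  54.  132.4] -> [0.19 0.45 5.39]
58 [-60.33538311  46.93583735  80.56629554] [-38.71247523  62.14083953 110.67507179]
13 [-17.13611655 148.06780056  32.85892698]
```

Call:
servo_tool --motion '[[[0,0.4,2,0,1],[0,0.4,4,0,1],[0,0.4,4.8,0,1],[0,0.4,4.8,0,1],[0,0.4,4.8,0,1]]]'

```text
time_s: 14.1
eef_pos: [0.4999, -0.0165, 0.1379]
eef_rot: [0.0, 0.088, 0.996, -0.0]
wrist_force: [-0.1, -0.6, -0.3]
opening: -0.0
grasp_force: 0.0
```

```bash
python3 -c "
from h import *
tool([[-52.4,54,132.4],[-57.6,54,128.9],[-62.4,54,124.9],[-66.7,54,120.4],[-70.6,54,115.6],[-74,54,110.3]])"
```

```text
TCP jig [-49.6  57.4 137.9] twist needed 0.11 F jig [ 0.  -0.6 -0.3] t 14.1 open -0.000127740258883345
[-52.4  54.  132.4] -> [ 0.29 -0.34  0.55]
[-57.6  54.  128.9] -> [ 0.81 -0.34  0.9 ]
[-62.4  54.  124.9] -> [ 1.29 -0.34  1.3 ]
[-66.7  54.  120.4] -> [ 1.72 -0.34  1.75]
[-70.6  54.  115.6] -> [ 2.11 -0.34  2.23]
[-74.   54.  110.3] -> [ 2.45 -0.34  2.76]
```

Call:
servo_tool --motion '[[[0.2,-0.3,0.4,0,1],[0.4,-0.3,0.6,0,1],[0.6,-0.3,0.8,0,1],[0.8,-0.3,0.9,0,1],[0.8,-0.3,0.9,0,1]]]'

```text
time_s: 14.6
eef_pos: [0.4907, -0.0188, 0.1293]
eef_rot: [0.0, 0.089, 0.996, -0.0]
wrist_force: [-4.5, 1.0, 8.3]
opening: 0.001
grasp_force: 4.0
```

Call:
servo_tool --motion '[[[0.25,0,0.2,0,1],[0.5,0,0.4,0,1],[0.7,0,0.65,0,1],[0.9,0,0.9,0,1],[0.9,0,0.9,0,1]]]'

```text
time_s: 15.1
eef_pos: [0.4802, -0.0168, 0.1197]
eef_rot: [-0.002, 0.089, 0.996, 0.0]
wrist_force: [-6.2, 0.6, 6.9]
opening: -0.0
grasp_force: 3.5
```

```bash
python3 -c "
from h import *
tool([[-70.6,54,115.6],[-74,54,110.3],[-76.9,54,104.8],[-79.1,54,99]])"
```

```text
TCP jig [-68.9  53.6 119.7] twist needed 0.06 F jig [-6.2 -0.6  6.9] t 15.1 open -0.0004883223745239349
[-70.6  54.  115.6] -> [0.17 0.04 0.41]
[-74.   54.  110.3] -> [0.51 0.04 0.94]
[-76.9  54.  104.8] -> [0.8  0.04 1.49]
[-79.1  54.   99. ] -> [1.01 0.04 2.07]
```

Lever is following on plan. Continuing along the arc.

Call:
servo_tool --motion '[[[0.2,0,0.4,0,1],[0.35,0,0.7,0,1],[0.5,0,1,0,1],[0.65,0,1.3,0,1],[0.8,0,1.5,0,1]]]'

```text
time_s: 15.6
eef_pos: [0.4736, -0.0155, 0.1044]
eef_rot: [-0.0, 0.089, 0.996, 0.0]
wrist_force: [-3.6, 0.1, 5.4]
opening: -0.0
grasp_force: 2.6
```

Call:
servo_tool --motion '[[[0.1,0,0.3,0,1],[0.2,0,0.6,0,1],[0.3,0,0.9,0,1],[0.35,0,1.2,0,1],[0.35,0,1.2,0,1]]]'

```text
time_s: 16.1
eef_pos: [0.4694, -0.0147, 0.0921]
eef_rot: [-0.001, 0.089, 0.996, 0.0]
wrist_force: [-2.3, 0.9, 3.1]
opening: -0.001
grasp_force: 1.6
```

```bash
python3 -c "
from h import *
tool([[-79.1,54,99],[-80.8,54,92.9],[-81.9,54,86.8],[-82.1,54,85]])"
```

```text
TCP jig [-79.8  53.8  92.1] twist needed 0.06 F jig [-2.4  0.4  3.1] t 16.1 open -0.001242275392197457
[-79.1  54.   99. ] -> [-0.07  0.02 -0.69]
[-80.8  54.   92.9] -> [ 0.1   0.02 -0.08]
[-81.9  54.   86.8] -> [0.21 0.02 0.53]
[-82.1  54.   85. ] -> [0.23 0.02 0.71]
```

Call:
servo_tool --motion '[[[0.1,0,0.2,0,1],[0.1,0,0.4,0,1],[0.2,0,0.55,0,1],[0.2,0,0.55,0,1]]]'

```text
time_s: 16.5
eef_pos: [0.4684, -0.0145, 0.0871]
eef_rot: [-0.0, 0.089, 0.996, 0.0]
wrist_force: [-4.1, 0.7, 6.1]
opening: 0.0
grasp_force: 3.4
```

Call:
servo_tool --motion '[[[0,0,0.1,0,1],[0,0,0.15,0,1],[0,0,0.15,0,1]]]'

```text
time_s: 16.8
eef_pos: [0.4681, -0.0145, 0.0856]
eef_rot: [-0.001, 0.089, 0.996, 0.0]
wrist_force: [-6.3, 1.5, 9.1]
opening: -0.003
grasp_force: 4.4
```

```bash
python3 -c "
from h import *
tool([[-82.1,54,85]])"
```

```text
TCP jig [-81.2  53.7  85.6] twist needed 0.06 F jig [-6.4  0.4  9.1] t 16.8 open -0.0029414159857985515
[-82.1  54.   85. ] -> [0.09 0.03 0.06]
```

Call:
servo_tool --motion '[[[0,0,0.1,0,1],[0,0,0.1,0,1]]]'

```text
time_s: 17.0
eef_pos: [0.4678, -0.0144, 0.0845]
eef_rot: [-0.001, 0.089, 0.996, 0.0]
wrist_force: [-5.9, 0.7, 9.6]
opening: -0.0
grasp_force: 4.6
```

Call:
servo_tool --motion '[[[0,0,0.08,0,1],[0,0,0.08,0,1],[0,0,0.08,0,1]]]'

```text
time_s: 17.3
eef_pos: [0.4679, -0.0144, 0.0843]
eef_rot: [-0.001, 0.089, 0.996, 0.0]
wrist_force: [-9.6, 0.8, 16.4]
opening: 0.003
grasp_force: 7.9
```

Hard stop reached at 16 N. Lifting off straight up and checking.

Call:
servo_tool --motion '[[[0,0,-1,0,1],[0,0,-4,0,1],[0,0,-8,0,1],[0,0,-12,0,1],[0,0,-15,0,1]]]'

```text
time_s: 17.8
eef_pos: [0.4697, -0.0149, 0.2366]
eef_rot: [0.002, 0.089, 0.996, -0.0]
wrist_force: [1.2, -1.2, 0.3]
opening: 0.002
grasp_force: 0.0
```

Call:
servo_tool --motion '[[[3,4,0,0,1],[6,8,0,0,1],[9,12,0,0,1],[12,16,0,0,1],[12,16,0,0,1]]]'

```text
time_s: 18.3
eef_pos: [0.3763, 0.1686, 0.2338]
eef_rot: [0.0, 0.085, 0.996, 0.001]
wrist_force: [0.5, -1.2, 0.0]
opening: -0.001
grasp_force: 0.0
```

```bash
python3 - <<'E'
from h import *
a=snap("top","pics/t3.png");b=snap("side","pics/s3.png")
for c in(a,b):
    J=tojig(world(c))
    def s(x0,x1,y0,y1,z0,z1,l):
        m=(J[...,0]>x0)&(J[...,0]<x1)&(J[...,1]>y0)&(J[...,1]<y1)&(J[...,2]>z0)&(J[...,2]<z1)
        if m.any(): Q=J[m];print(l,m.sum(),Q.min(0).round(1),Q.max(0).round(1),np.median(Q,0).round(1))
    s(0,55,-140,40,65,85,"knob");s(-100,-62,35,75,35,120,"ball");s(-30,-10,142,200,15,40,"tail")
A=cv2.resize(a["pixels"][150:235,175:320,::-1],None,fx=3.45,fy=3.45,interpolation=cv2.INTER_CUBIC)
B=cv2.resize(b["pixels"][170:260,195:320,::-1],None,fx=4,fy=4)
w=500;cv2.imwrite("pics/c3.png",np.vstack([A[:290,:w],B[:310,:w]]))
E
```

```text
knob 45 [ 17.6 -39.2  65.5] [ 36.  -20.7  73.4] [ 26.8 -29.6  69.5]
ball 55 [-90.8  45.6  51.7] [-62.4  62.   67.3] [-79.6  53.9  60.3]
tail 9 [-24.7 142.9  24.8] [-19.1 149.4  32.3] [-22.1 145.6  29.6]
tail 12 [-24.1 142.1  24. ] [-17.3 147.8  33.1] [-21.4 146.2  29.9]
```

View pics/c3.png

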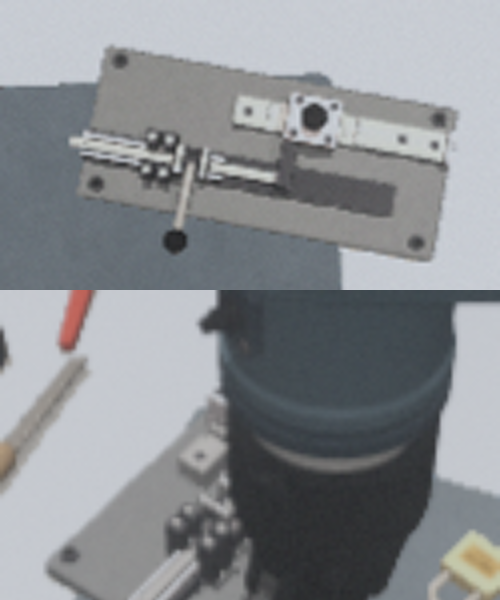

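The lever is down, with the ball at crop (175,240) and z about 52. The spindle lies against the stop finger at (280,177), and the knob is at y -30. All as wanted, so I'm handing in.

```bash
python3 -c "
from bench import ctrl
print(ctrl.hand_in())"
```

```text
the job is handed in; nothing more can be done
None
```

The job is handed in: the stop is in the middle notch, the spindle rests against it and the clamp lever is pressed down to its stop, as confirmed by push forces and the final images; hand-in returned no verdict.

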